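# Plug the blow nozzle into the bench air coupler

## Robot

A 6-joint arm with a two-finger parallel gripper is mounted at the origin on the work surface. World frame = base frame: x ahead of the robot, y to its left, z up, the work surface at z = 0. Lengths are in m, angles in rad, forces in N, time in s.
With the tool pointing down it reaches from about 0.25 to 0.775 m from the base axis. Payload 4 kg.
Tool frame: the origin (TCP) lies at the centre of the arm's flange, where the gripper is bolted on; the fingertips stand 199 mm ahead of it and the grasp point (between the pads) lies 180 mm ahead of it (robot.tcp_to_tips is the distance from the TCP to the fingertips, in m); z points along the fingers, y is the line along which they close (so a half turn about z gives the same grasp; the last joint's range is limited). The gripper opens to 94 mm and grips with 3 to 60 N. Pads are 16 mm wide; open, the fingers measure 119 mm over their backs; the gripper's body (75 mm by 177 mm) begins 78 mm behind the grasp point.
Start: joints at [-1.362, 0.087, 1.371, -0, 1.684, -0.103], TCP at [0.169, -0.523, 0.405] pointing down, gripper open.
Joint ranges: [-3.1, 3.1], [-0.76, 2.03], [0.27, 2.55], [-1.08, 4.22], [0.17, 2.65], [-2.57, 2.57]. Speed limits (rad/s): [2.79, 2.79, 3.14, 3.14, 3.14, 3.14].

## Interface

Orientations are given as [roll, pitch, yaw] about the fixed x, y, z axes, in that order (R = Rz(yaw) Ry(pitch) Rx(roll)).
In Python, from bench import telemetry, snapshot, ticket, robot gives the robot as it stands.
- The arm moves only by the tool apply_moves, never from a script. Its argument "moves" is a list that holds one entry, the list of rows, each a list of 5 numbers: the shift along the tool's x, y, z in units of 50 mm (1.0 is 50 mm), then the turn about the tool's z in units of 10 degrees (1.0 is 10 degrees), then the closure, from 0 (fully open) to 1 (shut). A call has 1 to 10 rows; each row is the pose to reach, as a shift and turn from the pose commanded when the call began, along the tool's axes at that moment; what a row does not reach only later rows make up. A row lasts 1/8 s, in which the tool goes at most 62.5 mm and 10.7 degrees, less where a joint would pass 70% of its speed; a pose out of reach is approached as far as the arm can. A call with a gripper value outside its range is refused whole. The fingers move at their own pace and stop on an object; the grip force is fixed at half the most. Time passes only in rows, so rows that repeat a pose let the fingers close. It gives the time, the measured TCP pose, the force, the opening and the grip force at its end, in the units of the state.
- telemetry.get_obs(): the state, without advancing time (a new reading comes with each control period).
- snapshot(name): name is "scene" or "top" or "wrist"; returns a dict with "image" (420x560x3 uint8, red, green, blue), "fovy" (degrees; the focal length in pixels is half the picture's height over the tangent of half this angle, whatever the lens; pixels are square), "cx", "cy" (the principal point, pixels), "R" (3x3) and "t" (3): a world point X has camera coordinates R X + t. Camera axes: x right, y down, z forward; pixel columns grow to the right and rows downward; lengths in m; the calibration is good to about 2 mm. A picture is of the moment at which its call begins. There is no depth.
- ticket.close_job(): hands the job in; it is judged then, once.
The state is a dict: "time": time; "joint_positions": joint angles; "qvel": joint speeds; "joint_torque": joint torques, N m; "tool_pos": TCP position; "ee_rot": TCP orientation; "wrist_force": force on the tool from outside, world axes, zero at the start; "wrist_torque": the same for the moment, N m; "width": finger opening in m; "finger_force": force on a finger pad.
Only numpy, scipy, OpenCV 4.12 (cv2) and the standard library are available. Lean on these libraries where they do the work, as an engineer would, in place of code of your own. Each camera call takes 0.05 s, during which the arm holds its last target. There are 200 camera calls.

## Task

Pull the sleeve of the air coupler back (down) until it catches and stays back by itself, then take the tapered blow nozzle from the wooden block and push its plug upright into the coupler's mouth until it bottoms and the sleeve springs fully forward (up) again and locks it; let go. Push with feeling, never ram the plug, and leave the hose tail and the other things on the bench where they are.

Things in the scene. Friction and masses are not known exactly. Their poses are not given: they have to be found in the camera images.
- coupler: Air coupler unit fixed to the bench, origin at the centre of its underside: an aluminium manifold block 100 x 80 x 46 mm high with an upright brass coupler body, 26 mm wide, on its middle, up to 108 mm above the bench. Inside are three jaws moved by the sleeve: sleeve forward, they stop the plug 15.5 mm short of its seat; sleeve latched back, the way is free.
- coupler_mouth (a point): Centre of the coupler's open mouth; z axis up, along the bore. Bore 18 mm wide. Its seat (bottom) lies 30 to 42 mm below the mouth: it differs from start to start, is not measured and must be felt. A trip pin stands 4 mm above the seat while the sleeve is back; the plug's nose must press it down 3.5 mm against up to about 7 N, then the sleeve is released.
- sleeve_mid (a point): Point on the coupler's axis 19 mm below the mouth, 89 mm above the bench, fixed: the nominal middle of the gripping part of the steel sleeve when forward; the real one is up to 6 mm higher or lower (as the seat is). The grip is a ribbed cylinder 36 mm wide, 15 mm up and down from its middle; under it a 6 mm thick rim, 41 mm wide, that can be pushed down on.
- sleeve (a joint): Travel of the sleeve in m: 0 fully forward (up), 0.011 fully back (down, hard stop). Its spring pushes up with 9 N at first, less further on; past 7.5 mm it snaps over and stays latched back at 0.011 (about 6 N hold it). The plug, pressed onto its seat, trips it and it springs up to 0, which it can reach only with the plug at its seat or out.
- nozzle_grip (a point): Centre of the ribbed aluminium grip of the loose blow nozzle (about 160 g), upright in a hole of the dark wooden block; z axis up. The grip is a cylinder 26 mm wide, 18 mm up and down from here; above it a taper to a 7 mm tip, 40 mm above this point. Below: a neck 16 mm wide, then the steel plug.
- nozzle_nose (a point): Centre of the tip of the nozzle's plug, 72 mm below the centre of its grip. Going up from the tip: an 11 mm wide nose, a 16 mm wide collar from 5 to 14 mm, an 11 mm wide groove to 22 mm, then the 16 mm wide neck to 54 mm. The plug and coupler must not be pressed together with more than 25 N.
- hosetail_mid (a point): Middle of the grip of the other loose fitting in the block, a brass hose tail: no groove, barbed rings on top, thicker part 26 mm wide from 9 mm below to 9 mm above this point, then 32 mm of barbed stem. It stays where it is.
- block: Dark wooden tool block, 80 x 150 x 42 mm high, fixed, origin at the centre of its underside. Two holes 18 mm wide and 34 mm deep, 42 mm either side of the centre along its y axis, hold the nozzle and the hose tail, either way round.
- candle1: Loose dark red pillar candle, 66 mm wide, 95 mm high, origin at the centre of its underside.
- candle2: Loose dark red pillar candle, 66 mm wide, 75 mm high, origin at the centre of its underside.
- spool: Loose copper wire spool, 54 mm wide, 40 mm high, origin at the centre of its underside.
- dish: Loose dark steel candle dish, 100 mm wide, 14 mm high, origin at the centre of its underside.
- driver: Loose screwdriver, 180 mm long, lying along its x axis, origin near its middle.
- jar: Loose glass jar, 66 mm wide, 85 mm high, origin at the centre of its underside.

How it is judged:
By the outcome, as a careful person would: the job done as asked, in the order asked, and still so for the second after the job is handed in, with the robot touching nothing.
It also fails if it takes over 69 s, if anything falls off the work surface, if the arm or the gripper's body presses on something with over 40 N, if the wrist force passes 120 N, or if a joint passes its speed limit or range.

## Working session

There is one attempt and no reset: what is moved stays moved. The work goes in short steps, Python scripts to look and compute and a tool call to move; the robot and the scene stay as the last step left them, time stands still between calls to the robot, and variables do not carry over. Pictures are saved under pics/ and viewed, at most 10 in all, crops included, and the job is handed in when it is done.

Besides the shell and the picture viewer there is one more tool, called after "Request:" as a command line: name --argument value ..., lists and objects as JSON in quotes. apply_moves: Moves the arm, as the interface text tells. Its arguments: {"type":"object","properties":{"moves":{"type":"array","items":{"type":"array","items":{"type":"array","items":{"type":"number"}}}}},"required":["moves"]}

```bash
mkdir -p pics; ls; cat > h.py <<'E'
import numpy as np, cv2
from bench import telemetry, snapshot, ticket, robot
def snap(n,f):
    s=snapshot(n); cv2.imwrite('pics/'+f,s['image'][:,:,::-1]); np.save('pics/'+f+'.npy',s,allow_pickle=True); return s
def load(f): return np.load('pics/'+f+'.npy',allow_pickle=True).item()
def ray(s,u,v):
    f=s['image'].shape[0]/2/np.tan(np.radians(s['fovy'])/2); R=np.array(s['R']);t=np.array(s['t'])
    d=R.T@np.array([(u-s['cx'])/f,(v-s['cy'])/f,1]); return -R.T@t,d
def onz(s,u,v,z):
    c,d=ray(s,u,v); return c+d*(z-c[2])/d[2]
def proj(s,X):
    f=s['image'].shape[0]/2/np.tan(np.radians(s['fovy'])/2); p=np.array(s['R'])@np.array(X)+np.array(s['t'])
    return np.array([s['cx']+f*p[0]/p[2],s['cy']+f*p[1]/p[2]])
def st():
    o=telemetry.get_obs(); print({k:np.round(o[k],4).tolist() for k in ['time','joint_positions','tool_pos','ee_rot','wrist_force','wrist_torque','width','finger_force']})
E
python3 - <<'E'
from h import *
a=snap('scene','s1.png');b=snap('top','t1.png')
for s in(a,b): print(s['fovy'],s['cx'],s['cy'],np.round(s['R'],3).tolist(),np.round(s['t'],3))
cv2.imwrite('pics/c1.png',np.vstack([a['image'],b['image']])[:,:,::-1][:,:])
st()
E
```

```text
pics
52.3406115861515 276.42566311253967 214.49039657092243 [[-0.895, 0.446, 0.012], [0.302, 0.625, -0.72], [-0.328, -0.641, -0.694]] [ 0.53  -0.094  1.336]
56.120569380033714 273.38846701564927 213.23613599073653 [[-0.014, -1.0, 0.014], [-0.994, 0.012, -0.108], [0.108, -0.015, -0.994]] [-0.01   0.604  1.165]
{'time': 0.1, 'joint_positions': [-1.3621, 0.0879, 1.3721, -0.0, 1.6836, -0.1031], 'tool_pos': [0.1687, -0.5234, 0.4036], 'ee_rot': [-3.1396, -0.0002, 0.3118], 'wrist_force': [0.3806, 0.3309, -0.7525], 'wrist_torque': [0.0362, -0.0312, -0.0052], 'width': 0.094, 'finger_force': 0.0}
```

View pics/s1.png

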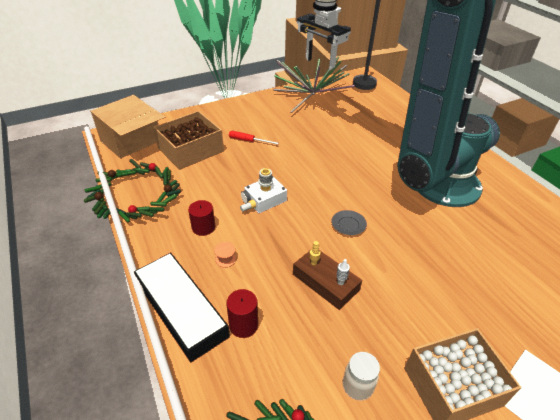

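View pics/t1.png

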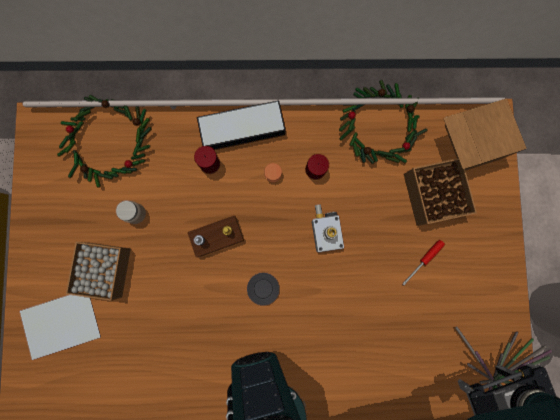

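The scene view shows the coupler at about (265,185), the block at (327,275), the brass hose tail at (315,254) and the silver nozzle at (343,272). In the top view the coupler mouth is at (331,233), the nozzle at (198,241) and the hose tail at (228,231).

```bash
python3 - <<'E'
from h import *
a=load('s1.png');b=load('t1.png')
im=lambda s,u,v,w,h:cv2.resize(s['image'][v:v+h,u:u+w],None,fx=5,fy=5,interpolation=cv2.INTER_CUBIC)
A=np.vstack([np.hstack([im(a,230,160,70,60),im(a,290,230,80,60)]),np.hstack([im(b,300,200,70,60),im(b,180,205,80,60)])])
cv2.imwrite('pics/c1.png',A[:,:,::-1])
print('coupler mouth',onz(b,331,233,.108),'nozzle tip',onz(b,198,241,.042+.04+.03),'hose',onz(b,228,231,.1))
E
```

```text
coupler mouth [ 0.53722905 -0.17952675  0.108     ] nozzle tip [0.51932471 0.1962403  0.112     ] hose [0.54714973 0.11324954 0.1       ]
```

View pics/c1.png

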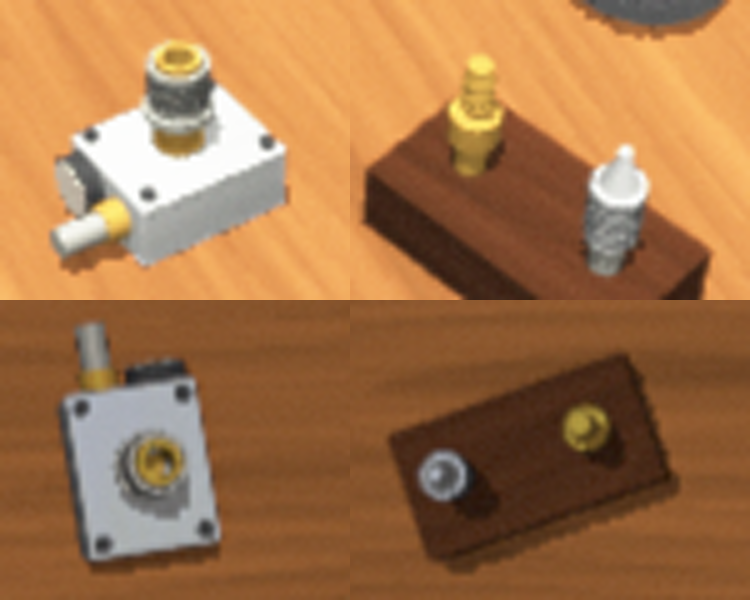

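The crops show the mouth centre at scene (265.6,171) and top (332,232). The nozzle tip is at scene (345.4,260.4) and top (198.4,239).

```bash
cat >> h.py <<'E'
def tri(L):
    A=np.zeros((3,3));B=np.zeros(3)
    for s,u,v in L:
        c,d=ray(s,u,v);d/=np.linalg.norm(d);P=np.eye(3)-np.outer(d,d);A+=P;B+=P@c
    return np.linalg.solve(A,B)
from scipy.spatial.transform import Rotation as Ro
def move_to(X):  # shift units of tool axes to bring grasp point to X
    o=telemetry.get_obs();R=Ro.from_euler('xyz',o['ee_rot']).as_matrix()
    g=np.array(o['tool_pos'])+R@[0,0,.18]; return R.T@(np.array(X)-g)/.05
E
python3 - <<'E'
from h import *
a=load('s1.png');b=load('t1.png')
m=tri([(a,265.6,171),(b,332,232)]);n=tri([(a,345.4,260.4),(b,198.4,239)])
print(m,n); print(onz(a,265.6,171,.108),onz(b,332,232,.108),onz(a,345.4,260.4,.12),onz(b,198.4,239,.12))
print(move_to([m[0],m[1],.21]))
E
```

```text
[ 0.5388539  -0.18174741  0.10775819] [0.52234371 0.19623068 0.11628331]
[ 0.53790345 -0.18053669  0.108     ] [ 0.54003294 -0.18245599  0.108     ] [0.52195467 0.20030596 0.12      ] [0.52456455 0.19375409 0.12      ]
[ 9.14158293 -4.22469239  0.28299849]
```

Request:
apply_moves --moves '[[[1.1,-0.5,0,0,0],[2.3,-1.05,0,0,0],[3.5,-1.6,0,0,0],[4.7,-2.15,0,0,0],[5.9,-2.7,0,0,0],[7.1,-3.3,0,0,0],[8.3,-3.85,0,0,0],[9.14,-4.22,0,0,0],[9.14,-4.22,0,0,0],[9.14,-4.22,0,0,0]]]'

```text
time: 1.35
tool_pos: [0.5389, -0.1824, 0.4039]
ee_rot: [-3.141, 0.002, 0.313]
wrist_force: [0.1, -0.0, 0.4]
width: 0.0938
finger_force: 0.0
```

```bash
python3 - <<'E'
from h import *
st(); w=snap('wrist','w1.png'); print(w['fovy'],proj(w,[.5388,-.1817,.108]),move_to([.5388,-.1817,.21]))
E
```

```text
{'time': 1.35, 'joint_positions': [-0.4257, 0.1303, 1.325, -0.0009, 1.6879, 0.8323], 'tool_pos': [0.5389, -0.1824, 0.4039], 'ee_rot': [-3.1411, 0.0018, 0.3126], 'wrist_force': [0.1392, -0.01, 0.41], 'wrist_torque': [0.0001, -0.0223, 0.0155], 'width': 0.0938, 'finger_force': 0.0}
59.899808855397666 [281.00406319 208.16331326] [ 0.02032742 -0.02414893  0.28542919]
```

View pics/w1.png

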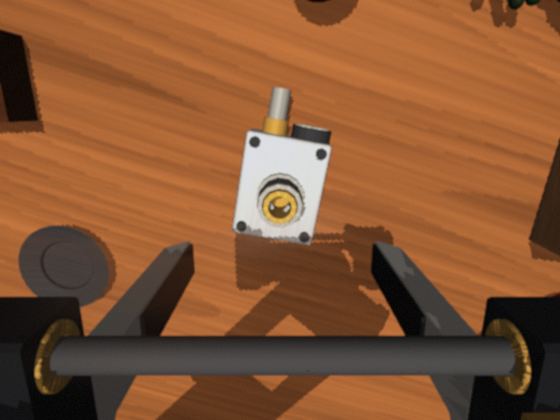

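The wrist view shows the coupler mouth (brass ring) at about (280,207), matching the prediction of (281,208). I'll measure it with a mask and circle.

```bash
python3 - <<'E'
from h import *
w=load('w1.png');im=w['image']
h=cv2.cvtColor(im,cv2.COLOR_RGB2HSV)
m=cv2.inRange(h,(15,130,60),(35,255,255));m[:180]=0;m[235:]=0;m[:,:250]=0;m[:,310:]=0
c=max(cv2.findContours(m,0,2)[0],key=cv2.contourArea);(u,v),r=cv2.minEnclosingCircle(c);e=cv2.fitEllipse(cv2.convexHull(c));print(u,v,r,e)
X=onz(w,*e[0],.108);print(X,onz(w,u,v,.108));print(w['R'],-np.array(w['R']).T@w['t']);print(move_to([X[0],X[1],.099]))
E
```

```text
279.4220275878906 206.05503845214844 16.704957962036133 ((279.4017333984375, 206.04354858398438), (32.49367141723633, 33.38783264160156), 91.435302734375)
[ 0.54004927 -0.17997684  0.108     ] [ 0.54004532 -0.17999481  0.108     ]
[[ 3.08780351e-01 -9.51133369e-01 -9.43297709e-05]
 [-9.17809147e-01 -2.97987840e-01  2.62353992e-01]
 [-2.49561745e-01 -8.09231810e-02 -9.64971696e-01]] [ 0.61051867 -0.15947263  0.38382143]
[ 0.05760421 -0.04922224  2.50538274]
```

Request:
apply_moves --moves '[[[0.06,-0.05,0.8,0,0],[0.06,-0.05,1.6,0,0],[0.06,-0.05,2.2,0,0.2],[0.06,-0.05,2.5,0,0.4],[0.06,-0.05,2.5,0,0.5],[0.06,-0.05,2.5,0,1],[0.06,-0.05,2.5,0,1],[0.06,-0.05,2.5,0,1],[0.06,-0.05,2.5,0,1]]]'

```text
time: 2.52
tool_pos: [0.5412, -0.179, 0.2806]
ee_rot: [3.141, -0.001, 0.312]
wrist_force: [-0.6, 1.3, 3.4]
width: 0.0351
finger_force: 30.0
```

```bash
python3 -c "
from h import *
st(); print(move_to([.54,-.18,.086]))"
```

```text
{'time': 2.525, 'joint_positions': [-0.4189, 0.1871, 1.5075, 0.0003, 1.4457, 0.8398], 'tool_pos': [0.5412, -0.179, 0.2806], 'ee_rot': [3.141, -0.0011, 0.312], 'wrist_force': [-0.5677, 1.3468, 3.4458], 'wrist_torque': [0.1985, 0.0933, 0.0478], 'width': 0.0351, 'finger_force': 30.001}
[-0.03430399  0.0090732   0.29282336]
```

Request:
apply_moves --moves '[[[0,0,0.04,0,1],[0,0,0.08,0,1],[0,0,0.12,0,1],[0,0,0.16,0,1],[0,0,0.19,0,1],[0,0,0.22,0,1],[0,0,0.22,0,1]]]'

```text
time: 3.4
tool_pos: [0.5413, -0.1791, 0.2693]
ee_rot: [3.141, -0.001, 0.312]
wrist_force: [-0.1, 2.1, 4.0]
width: 0.0353
finger_force: 30.0
```

Request:
apply_moves --moves '[[[0,0,0.02,0,1],[0,0,0.04,0,1],[0,0,0.04,0,1]]]'

```text
time: 3.78
tool_pos: [0.5412, -0.179, 0.2691]
ee_rot: [3.141, -0.002, 0.312]
wrist_force: [-2.1, 2.7, 11.0]
width: 0.035
finger_force: 30.0
```

Request:
apply_moves --moves '[[[0,0,-0.03,0,1],[0,0,-0.03,0,0.6],[0,0,-0.03,0,0.3],[0,0,-0.03,0,0.2],[0,0,-0.7,0,0.1],[0,0,-1.7,0,0],[0,0,-2.7,0,0],[0,0,-2.7,0,0]]]'

```text
time: 4.78
tool_pos: [0.5415, -0.1795, 0.4073]
ee_rot: [3.134, -0.008, 0.312]
wrist_force: [1.0, -0.4, 0.4]
width: 0.0924
finger_force: 0.0
```

```bash
python3 - <<'E'
from h import *
st(); w=snap('wrist','w2.png'); a0=load('s1.png');a=snap('scene','s2.png')
c=lambda s:cv2.resize(s['image'][160:205,240:300],None,fx=6.6,fy=6.6,interpolation=cv2.INTER_CUBIC)
cv2.imwrite('pics/c2.png',np.hstack([c(a0),c(a)])[:,:,::-1])
print(move_to([.5235,.1965,.223]))
E
```

```text
{'time': 4.775, 'joint_positions': [-0.4193, 0.1289, 1.32, -0.0003, 1.6822, 0.8397], 'tool_pos': [0.5415, -0.1795, 0.4073], 'ee_rot': [3.1344, -0.0076, 0.3117], 'wrist_force': [0.953, -0.4288, 0.404], 'wrist_torque': [-0.0031, -0.054, 0.0523], 'width': 0.0924, 'finger_force': 0.0}
[ 1.97112636 -7.26148663 -0.03200996]
```

View pics/c2.png

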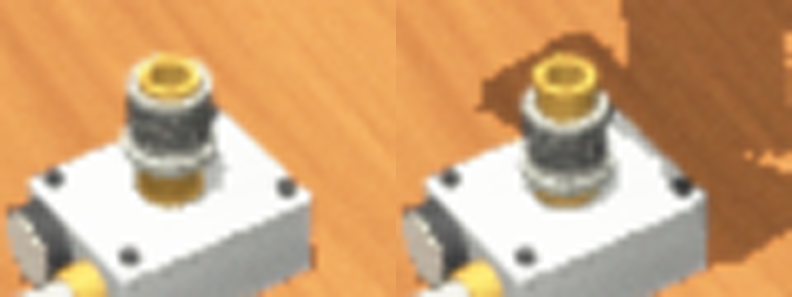

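The right crop (after) shows the sleeve sitting lower, latched back with the brass body exposed above it. Next is the nozzle.

Request:
apply_moves --moves '[[[0.3,-1.1,0,0,0],[0.6,-2.3,0,0,0],[0.95,-3.5,0,0,0],[1.3,-4.7,0,0,0],[1.6,-5.9,0,0,0],[1.97,-7.25,0,0,0],[1.97,-7.25,0,0,0.2],[1.97,-7.25,0,0,0.35],[1.97,-7.25,0,0,0.35]]]'

```text
time: 6.0
tool_pos: [0.5239, 0.1946, 0.4007]
ee_rot: [3.141, 0.002, 0.31]
wrist_force: [0.5, 0.2, 0.2]
width: 0.0674
finger_force: 0.0
```

```bash
python3 - <<'E'
from h import *
st(); w=snap('wrist','w3.png'); print(proj(w,[.5235,.1965,.12]))
w2=load('w2.png');h=cv2.cvtColor(w2['image'],cv2.COLOR_RGB2HSV)
m=cv2.inRange(h,(15,130,60),(35,255,255));m[:180]=0;m[245:]=0;m[:,:250]=0;m[:,310:]=0
c=max(cv2.findContours(m,0,2)[0],key=cv2.contourArea);print(cv2.fitEllipse(cv2.convexHull(c)),onz(w2,*cv2.minEnclosingCircle(c)[0],.108))
E
```

```text
{'time': 6.0, 'joint_positions': [0.2545, 0.1084, 1.3556, -0.0007, 1.6794, 1.5155], 'tool_pos': [0.5239, 0.1946, 0.4007], 'ee_rot': [3.1409, 0.0019, 0.3097], 'wrist_force': [0.4903, 0.2194, 0.162], 'wrist_torque': [-0.0078, 0.0034, -0.0083], 'width': 0.0674, 'finger_force': 0.0}
[278.91467013 213.3383707 ]
((279.0306701660156, 211.123779296875), (32.5402717590332, 34.452762603759766), 176.4278564453125) [ 0.54126659 -0.17961209  0.108     ]
```

View pics/w3.png

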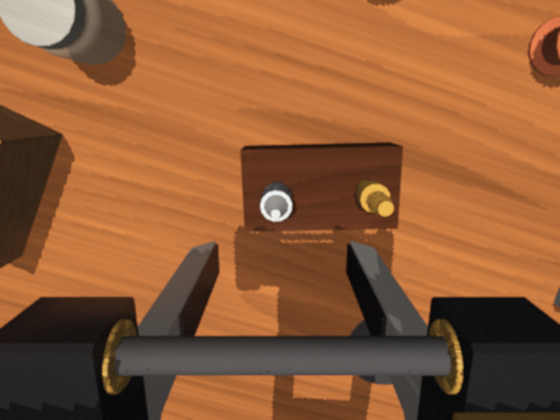

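The nozzle is at (276,205), the top of its grip, with its tip at about (275,214). The hose tail is at (380,205), clear of the fingers.

```bash
python3 - <<'E'
from h import *
w=load('w3.png');h=cv2.cvtColor(w['image'],cv2.COLOR_RGB2HSV)
m=cv2.inRange(h,(0,0,110),(180,60,255));m[:180]=0;m[226:]=0;m[:,:250]=0;m[:,310:]=0
c=max(cv2.findContours(m,0,2)[0],key=cv2.contourArea);e=cv2.fitEllipse(cv2.convexHull(c));print(e,cv2.boundingRect(c))
print(onz(w,*e[0],.098),onz(w,275.5,214,.12))
g=cv2.cvtColor(w['image'],cv2.COLOR_RGB2GRAY)[198:220:2,264:290:2];print(g)
X=onz(w,*e[0],.098);print(move_to([X[0],X[1],.082]))
E
```

```text
((275.720703125, 205.3260040283203), (32.22115707397461, 32.80121994018555), 123.96563720703125) (260, 189, 33, 33)
[0.5230029  0.19921028 0.098     ] [0.52223512 0.19876356 0.12      ]
[[240 230 168 151 151 151 148 146 142 144 179 231 235]
 [235 182 150 153 152 150 148 145 142 136 138 200 240]
 [211 148 148 150 150 149 150 143 139 136 128 154 234]
 [196 141 145 149 149 147 146 139 135 131 125 126 208]
 [182 137 143 148 147 147 144 136 128 124 121 120 204]
 [185 133 138 143 144 143 145 131 124 118 112 123 217]
 [225 141 133 143 187 221 226 192 119 110 104 123 226]
 [238 174 121 155 235 238 238 237 154  95 111 184 236]
 [228 222 161 153 235 236 237 237 162 101 174 235 212]
 [161 237 232 180 223 236 236 228 158 193 237 228 124]
 [ 76 165 224 234 232 237 234 225 228 234 202 128  54]]
[ 0.01889909 -0.09931169  2.78089191]
```

Request:
apply_moves --moves '[[[0.02,-0.1,0.8,0,0.35],[0.02,-0.1,1.7,0,0.4],[0.02,-0.1,2.4,0,0.4],[0.02,-0.1,2.78,0,0.45],[0.02,-0.1,2.78,0,0.5],[0.02,-0.1,2.78,0,0.5]]]'

```text
time: 6.8
tool_pos: [0.5238, 0.2009, 0.2645]
ee_rot: [3.141, -0.003, 0.311]
wrist_force: [-0.4, -0.1, 0.7]
width: 0.0471
finger_force: 0.0
```

```bash
python3 - <<'E'
from h import *
st(); print(move_to([.523,.1992,.082]))
E
```

```text
{'time': 6.8, 'joint_positions': [0.2652, 0.1792, 1.5503, -0.0001, 1.4088, 1.5249], 'tool_pos': [0.5238, 0.2009, 0.2645], 'ee_rot': [3.1413, -0.0033, 0.3111], 'wrist_force': [-0.449, -0.1216, 0.7292], 'wrist_torque': [0.0132, 0.0125, -0.0339], 'width': 0.0471, 'finger_force': 0.0}
[-0.03745372  0.02674892  0.05083283]
```

Request:
apply_moves --moves '[[[-0.02,0.02,0.04,0,0.55],[-0.02,0.02,0.04,0,1],[-0.02,0.02,0.04,0,1],[-0.02,0.02,0.04,0,1],[-0.02,0.02,0.04,0,1]]]'

```text
time: 7.42
tool_pos: [0.5225, 0.2, 0.2611]
ee_rot: [3.141, -0.001, 0.312]
wrist_force: [0.2, -0.1, 2.3]
width: 0.0257
finger_force: 30.0
```

```bash
python3 - <<'E'
from h import *
st()
E
```

```text
{'time': 7.425, 'joint_positions': [0.2642, 0.1794, 1.5572, -0.0001, 1.4041, 1.5231], 'tool_pos': [0.5225, 0.2, 0.2611], 'ee_rot': [3.1415, -0.0008, 0.3119], 'wrist_force': [0.1647, -0.0782, 2.2509], 'wrist_torque': [0.0123, -0.0163, -0.007], 'width': 0.0257, 'finger_force': 30.0003}
```

Request:
apply_moves --moves '[[[0,0,-0.5,0,1],[0,0,-1.3,0,1],[0,0,-2.3,0,1],[-0.3,1.0,-2.8,0,1],[-0.6,2.1,-2.8,0,1],[-0.9,3.3,-2.8,0,1],[-1.2,4.5,-2.8,0,1],[-1.5,5.6,-2.8,0,1],[-1.8,6.6,-2.8,0,1],[-1.98,7.3,-2.8,0,1]]]'

```text
time: 8.68
tool_pos: [0.5397, -0.1802, 0.3997]
ee_rot: [-3.141, 0.001, 0.31]
wrist_force: [-0.8, -0.0, -2.0]
width: 0.0255
finger_force: 30.0
```

Request:
apply_moves --moves '[[[0,0,0,0,1],[0,0,0,0,1],[0,0,0,0,1]]]'

```text
time: 9.05
tool_pos: [0.5402, -0.1767, 0.4006]
ee_rot: [-3.141, 0.0, 0.313]
wrist_force: [-0.3, -0.1, -0.8]
width: 0.0256
finger_force: 30.0
```

```bash
python3 - <<'E'
from h import *
st(); w=snap('wrist','w4.png');a=snap('scene','s4.png'); t=snap('top','t4.png')
print(move_to([.5405,-.1797,.23]))
o=telemetry.get_obs();R=Ro.from_euler('xyz',o['ee_rot']).as_matrix();p=np.array(o['tool_pos'])
for n,d in(('grip',.18),('nose',.253),('tip',.141)):
    X=p+R@[0,0,d];print(n,X,proj(w,X),proj(a,X),proj(t,X))
c=cv2.resize(a['image'][130:210,230:300],None,fx=7,fy=7,interpolation=cv2.INTER_CUBIC)
d=w['image'][60:420,100:460];d=cv2.resize(d,None,fx=560/360,fy=560/360)
c=c[:, :]; c=cv2.resize(c,(245*1,280)); c=cv2.copyMakeBorder(c,0,280,0,0,cv2.BORDER_CONSTANT)
cv2.imwrite('pics/c4.png',np.hstack([c[:560],d])[:, :800][:,:,::-1])
E
```

```text
{'time': 9.05, 'joint_positions': [-0.416, 0.1291, 1.333, 0.0002, 1.6799, 0.8414], 'tool_pos': [0.5402, -0.1767, 0.4006], 'ee_rot': [-3.1412, 0.0001, 0.3135], 'wrist_force': [-0.2872, -0.1427, -0.8246], 'wrist_torque': [0.0161, -0.0011, 0.0466], 'width': 0.0256, 'finger_force': 29.9997}
[-0.01234086  0.0554398  -0.18316446]
grip [ 0.54023445 -0.17687378  0.22084142] [282.05120232 272.95416657] [265.13845405 137.96551161] [336.95130725 229.28398304]
nose [ 0.54025121 -0.17688151  0.14784142] [282.14239112 225.80778535] [265.31187044 160.47459796] [332.31673674 231.06867001]
tip [ 0.5402255  -0.17686964  0.25984142] [281.96379621 318.14482363] [265.03920989 125.08382616] [339.71215534 228.22083175]
```

View pics/c4.png

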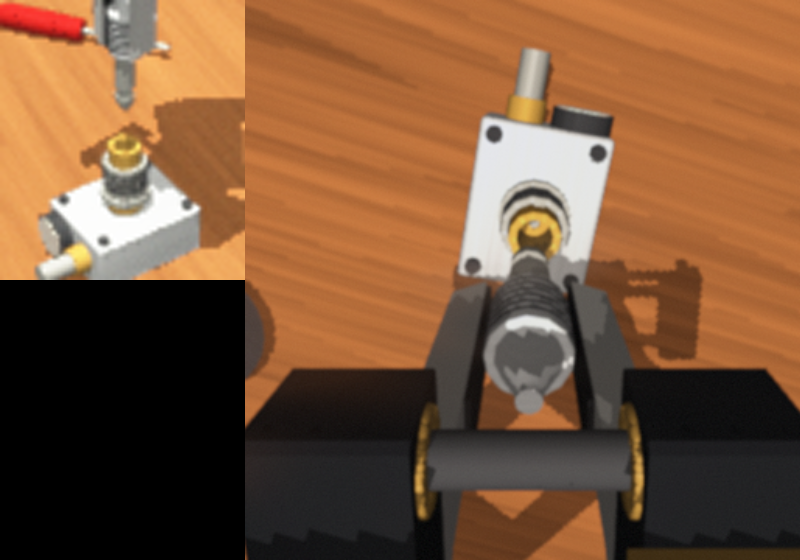

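The nozzle is held straight: its tip appears at (282.6,317) against a predicted (282,318). The mouth sits at about (287,212), so a shift of about 3 mm in tool y is needed. I'll lower to just above the mouth and re-check.

Request:
apply_moves --moves '[[[-0.01,0.03,0.2,0,1],[-0.01,0.055,0.5,0,1],[-0.01,0.055,0.65,0,1],[-0.01,0.055,0.65,0,1],[-0.01,0.055,0.65,0,1],[-0.01,0.055,0.65,0,1]]]'

```text
time: 9.95
tool_pos: [0.5406, -0.1807, 0.3688]
ee_rot: [3.141, -0.001, 0.312]
wrist_force: [-0.0, 0.6, -1.7]
width: 0.0254
finger_force: 30.0
```

```bash
python3 - <<'E'
from h import *
w4=load('w4.png');print('mouth w4',onz(w4,287,212,.108))
st(); w=snap('wrist','w5.png');a=snap('scene','s5.png')
o=telemetry.get_obs();R=Ro.from_euler('xyz',o['ee_rot']).as_matrix();p=np.array(o['tool_pos'])
for n,d in(('grip',.18),('nose',.253)):
    X=p+R@[0,0,d];print(n,X,proj(w,X),proj(a,X))
print('mouth',proj(w,[.5405,-.1797,.108]),proj(a,[.5405,-.1797,.108]))
print(move_to([.5405,-.1797,.18]))
c=cv2.resize(a['image'][140:190,245:290],None,fx=8,fy=8,interpolation=cv2.INTER_CUBIC)
d=cv2.resize(w['image'][170:270,230:330],(400,400),interpolation=cv2.INTER_CUBIC)
cv2.imwrite('pics/c5.png',np.hstack([c,d])[:,:,::-1])
E
```

```text
mouth w4 [ 0.53988181 -0.18095275  0.108     ]
{'time': 9.95, 'joint_positions': [-0.4221, 0.1407, 1.3827, -0.0, 1.617, 0.837], 'tool_pos': [0.5406, -0.1807, 0.3688], 'ee_rot': [3.1407, -0.0009, 0.3118], 'wrist_force': [-0.016, 0.6496, -1.6884], 'wrist_torque': [-0.0449, -0.029, -0.0261], 'width': 0.0254, 'finger_force': 29.9997}
grip [ 0.54072605 -0.18078933  0.18875038] [281.35668085 272.73013388] [264.42556719 147.38397254]
nose [ 0.54079831 -0.18082618  0.11575043] [281.56582969 225.76384099] [264.60324251 169.02879469]
mouth [279.89060226 222.24126624] [264.89233733 171.41574222]
[ 0.00224206 -0.02226026  0.17499202]
```

View pics/c5.png

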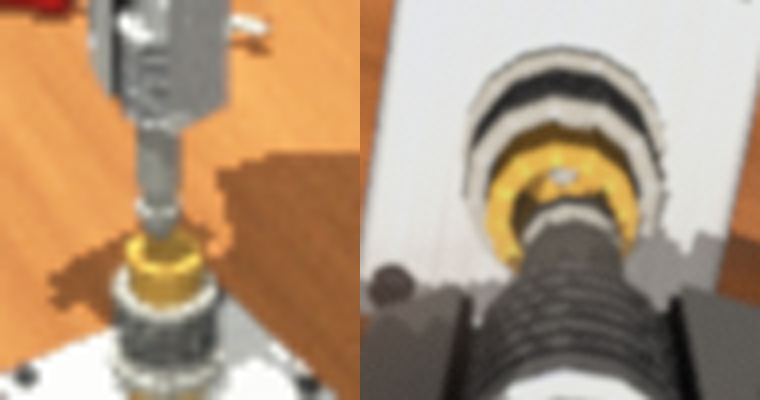

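In both views the nose sits slightly off the mouth centre, by about 1 mm (scene nose column 264.6 against mouth 265.5). I'll shift −0.6 mm in x and −1.2 mm in y, then descend with feel.

Request:
apply_moves --moves '[[[-0.012,-0.024,0,0,1],[-0.012,-0.024,0.08,0,1],[-0.012,-0.024,0.16,0,1],[-0.012,-0.024,0.22,0,1],[-0.012,-0.024,0.28,0,1],[-0.012,-0.024,0.28,0,1]]]'

```text
time: 10.8
tool_pos: [0.5395, -0.1797, 0.3537]
ee_rot: [-3.141, 0.001, 0.312]
wrist_force: [-0.7, -0.6, -1.8]
width: 0.0252
finger_force: 30.0
```

```bash
python3 - <<'E'
from h import *
st()
E
```

```text
{'time': 10.8, 'joint_positions': [-0.4212, 0.1439, 1.4091, -0.0001, 1.5893, 0.8378], 'tool_pos': [0.5395, -0.1797, 0.3537], 'ee_rot': [-3.1411, 0.0006, 0.3118], 'wrist_force': [-0.7407, -0.5753, -1.7932], 'wrist_torque': [-0.0047, 0.0471, 0.0097], 'width': 0.0252, 'finger_force': 29.9998}
```

Request:
apply_moves --moves '[[[0,0,0.05,0,1],[0,0,0.1,0,1],[0,0,0.15,0,1],[0,0,0.2,0,1],[0,0,0.25,0,1],[0,0,0.25,0,1]]]'

```text
time: 11.55
tool_pos: [0.5395, -0.1797, 0.3413]
ee_rot: [-3.141, 0.0, 0.312]
wrist_force: [-0.2, 0.0, -1.2]
width: 0.0255
finger_force: 30.0
```

Request:
apply_moves --moves '[[[0,0,0.04,0,1],[0,0,0.08,0,1],[0,0,0.12,0,1],[0,0,0.16,0,1],[0,0,0.18,0,1],[0,0,0.18,0,1]]]'

```text
time: 12.3
tool_pos: [0.5395, -0.1797, 0.3326]
ee_rot: [-3.142, 0.0, 0.312]
wrist_force: [-0.2, 0.8, -1.6]
width: 0.0254
finger_force: 30.0
```

Request:
apply_moves --moves '[[[0,0,0.02,0,1],[0,0,0.04,0,1],[0,0,0.06,0,1],[0,0,0.06,0,1]]]'

```text
time: 12.8
tool_pos: [0.5395, -0.1797, 0.3298]
ee_rot: [3.141, -0.0, 0.312]
wrist_force: [-0.7, 0.5, -0.8]
width: 0.0255
finger_force: 30.0
```

Request:
apply_moves --moves '[[[0,0,0.02,0,1],[0,0,0.04,0,1],[0,0,0.06,0,1],[0,0,0.06,0,1]]]'

```text
time: 13.3
tool_pos: [0.5395, -0.1797, 0.326]
ee_rot: [-3.142, 0.0, 0.312]
wrist_force: [0.2, -0.2, -1.7]
width: 0.0256
finger_force: 30.0
```

Request:
apply_moves --moves '[[[0,0,0.02,0,1],[0,0,0.04,0,1],[0,0,0.06,0,1],[0,0,0.06,0,1]]]'

```text
time: 13.8
tool_pos: [0.5395, -0.1796, 0.3254]
ee_rot: [3.141, -0.001, 0.312]
wrist_force: [-2.8, 1.3, 7.2]
width: 0.0258
finger_force: 30.0
```

Request:
apply_moves --moves '[[[0,0,0.02,0,1],[0,0,0.04,0,1],[0,0,0.04,0,1]]]'

```text
time: 14.18
tool_pos: [0.5394, -0.1795, 0.3253]
ee_rot: [3.14, -0.002, 0.312]
wrist_force: [-3.7, 1.3, 13.4]
width: 0.0255
finger_force: 30.0
```

```bash
python3 - <<'E'
from h import *
st();a=snap('scene','s6.png')
c=cv2.resize(a['image'][140:200,235:300],None,fx=6,fy=6,interpolation=cv2.INTER_CUBIC)
cv2.imwrite('pics/c6.png',c[:,:,::-1])
E
```

```text
{'time': 14.175, 'joint_positions': [-0.4211, 0.1557, 1.4527, 0.0, 1.5306, 0.8378], 'tool_pos': [0.5394, -0.1795, 0.3253], 'ee_rot': [3.1399, -0.002, 0.3119], 'wrist_force': [-3.7455, 1.3471, 13.4266], 'wrist_torque': [0.5492, 1.0784, 0.0093], 'width': 0.0255, 'finger_force': 30.0029}
```

View pics/c6.png

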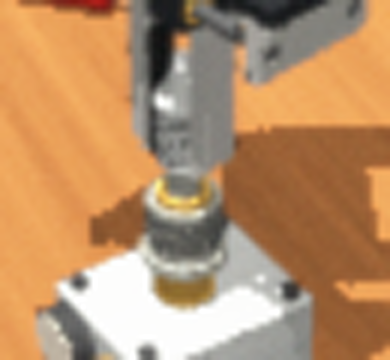

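The sleeve has sprung up and its rim is clear of the manifold again, with the brass visible beneath it as at the start. I'll relax the push, then let go.

Request:
apply_moves --moves '[[[0,0,-0.03,0,1],[0,0,-0.06,0,1],[0,0,-0.06,0,1]]]'

```text
time: 14.6
tool_pos: [0.5395, -0.1797, 0.3255]
ee_rot: [3.141, -0.001, 0.312]
wrist_force: [-1.4, 1.0, 5.9]
width: 0.0256
finger_force: 30.0
```

Request:
apply_moves --moves '[[[0,0,-0.03,0,1],[0,0,-0.03,0,0.6],[0,0,-0.03,0,0.4],[0,0,-0.03,0,0.3],[0,0,-0.03,0,0.3],[0,0,-0.5,0,0.2],[0,0,-1.3,0,0.1],[0,0,-2.0,0,0.1],[-0.8,0,-2.3,0,0.1],[-1.2,0,-2.3,0,0.1]]]'

```text
time: 15.85
tool_pos: [0.4815, -0.1984, 0.4416]
ee_rot: [3.139, -0.003, 0.311]
wrist_force: [-0.7, 0.4, 0.0]
width: 0.0842
finger_force: 0.0
```

Request:
apply_moves --moves '[[[-0.8,0,0,0,0.1],[-1.6,0,0,0,0.1],[-1.6,0,0,0,0.1]]]'

```text
time: 16.23
tool_pos: [0.4046, -0.223, 0.4389]
ee_rot: [-3.141, 0.0, 0.309]
wrist_force: [1.3, -0.0, 0.1]
width: 0.0849
finger_force: 0.0
```

```bash
python3 - <<'E'
from h import *
st();a=snap('scene','s7.png')
f=lambda a:cv2.resize(a['image'][145:215,230:295],(390,420),interpolation=cv2.INTER_CUBIC)
cv2.imwrite('pics/c7.png',np.hstack([f(load('s1.png')),f(a)])[:,:,::-1])
E
```

```text
{'time': 16.225, 'joint_positions': [-0.6267, -0.1142, 1.5026, 0.0, 1.7538, 0.6354], 'tool_pos': [0.4046, -0.223, 0.4389], 'ee_rot': [-3.1411, 0.0003, 0.3087], 'wrist_force': [1.2628, -0.0055, 0.111], 'wrist_torque': [0.0222, -0.0744, -0.0172], 'width': 0.0849, 'finger_force': 0.0}
```

View pics/c7.png

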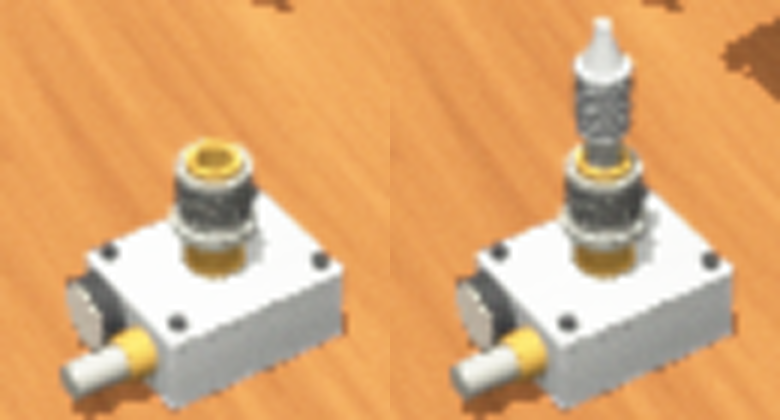

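The right crop shows the nozzle upright in the coupler, with the sleeve rim at the same height (row ~230) as in the starting picture on the left. The arm is clear of everything.

```bash
python3 -c "
from bench import ticket
print(ticket.close_job())"
```

```text
the job is handed in; nothing more can be done
None
```

I pulled the sleeve back until it latched, then pushed the nozzle to its seat at about 15 N. The sleeve sprang back up to its starting height, I let go, and the job was handed in at about 16 s.

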